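Slide a slip into the arbor press and hold the lever at the third click

ROBOT

A 7-joint arm with a two-finger parallel gripper is mounted at the origin on a cart in front of the work surface, level with it; the furniture and walls round the work are solid. World frame = base frame: x ahead of the robot, y to its left, z up, the work surface at z = 0. Lengths are in mm, angles in rad, forces in N, time in s.
With the tool pointing down it reaches from about 350 to 900 mm from the base axis. Payload 7.2 kg.
Tool frame: the origin (TCP) lies on the centre line of the jaws, within the pads' length; the fingertips stand tip_reach ahead of it and the grasp point (between the pads) is the TCP (tip_reach is the distance from the TCP to the fingertips, in mm); z points along the fingers, y is the direction in which the jaws open and shut (so a half turn about z gives the same grasp; the last joint's range is limited). The gripper opens to 88 mm and grips with 3 to 60 N. Pads are 20 mm wide; open, the fingers measure 115 mm over their backs; the gripper's body (75 mm by 178 mm) begins 61 mm behind the grasp point.
Start: joints at [-1.211, 0.411, -0.013, 1.596, 0.006, 1.134, -0.082], TCP at [259.303, 568.675, 206.153] pointing down, gripper open.
Joint ranges: [-2.95, 2.95], [-0.29, 1.99], [-1.47, 1.44], [0.14, 2.54], [-1.03, 4.17], [0.13, 1.85], [-2.86, 2.86]. Speed limits (rad/s): [2.39, 2.39, 3.01, 3.01, 3.14, 3.14, 3.14].

INTERFACE

Orientations are given as [roll, pitch, yaw] about the fixed x, y, z axes, in that order (R = Rz(yaw) Ry(pitch) Rx(roll)).
In Python, from plant import * gives the robot as it stands.
- The arm moves only by the shell command python3 -m crank 'ROWS'. ROWS is JSON, a list of rows, each an object with "fingers": the opening in per cent of the stroke, from 0 (shut) to 100 (fully open); "delta_pos": the shift along the tool's x, y, z in units of 50 mm (1.0 is 50 mm), a list of three; "yaw": the turn about the tool's z in units of 10 degrees (1.0 is 10 degrees). In form: [{"fingers": fingers, "delta_pos": [dx, dy, dz], "yaw": yaw}, ...]. A call has exactly 10 rows; each row shifts and turns the commanded pose from where the row before left it, along the tool's axes as they then stand; what a row does not reach is not made up. A row lasts 1/8 s, in which the tool goes at most 62.5 mm and 10.7 degrees, less where a joint would pass 70% of its speed; a pose out of reach is approached as far as the arm can. A call is refused whole if a number of a shift passes 1 or a number of a turn 1, either way. A call with a gripper value outside its range is refused whole. The fingers move at their own pace and stop on an object; the grip force is fixed at half the most. Time passes only in rows, so rows that do not move let the fingers close, or fill a call up. It gives the time, the measured TCP pose, the force and the opening at its end, in the units of the state.
- get_state(): the state, without advancing time (a new reading comes with each control period).
- grab_frame(name): name is "scene" or "top" or "wrist"; returns a dict with "pixels" (384x512x3 uint8, red, green, blue), "K" (3x3 intrinsics, pixels), "R" (3x3) and "t" (3): a world point X has camera coordinates R X + t. Camera axes: x right, y down, z forward; pixel columns grow to the right and rows downward; lengths in mm; the calibration is good to about 2 mm. A picture is of the moment at which its call begins. There is no depth.
- job_done(): hands the job in, once; it reports no verdict.
Trained networks look in the newest picture that a camera, given by its name, has taken for a name from the list of things; names that differ only in an ending like _2 or _b are one class to them, and where a whole thing is asked for, a point or a joint stands for the part that bears it (a point fixed in the world has none). Each returns a list of dicts, best first, with "confidence" (0 to 1); they miss things now and then, are a little off and sometimes report something else, mostly with a low value. They report only what shows in the picture. A call takes as long as a camera call.
- recognise(label, camera): "position" ([x, y, z] in mm, in world coordinates, good to about 4 mm: the middle of the surface that is visible of it).
The state is a dict: "t": time; "q": joint angles; "joint_vel": joint speeds; "effort": joint torques, N m; "ee_pos": TCP position; "tool_rot": TCP orientation; "wrist_force": force on the tool from outside, world axes, zero at the start; "ft_torque": the same for the moment, N m; "gripper_width": opening from 0.0 (shut) to 1.0 (fully open).
Only numpy, scipy, OpenCV 4.12 (cv2) and the standard library are available. Lean on these libraries where they do the work, as an engineer would, in place of code of your own. Each camera call takes 0.05 s, during which the arm holds its last target.

TASK

Slide the dark brown phenolic slip, flat on the bench without lifting it, into the green press until it lies inside the yellow outline under the ram. Then push the press's red-handled lever down past its first two clicks to the third position (red mark) so that the pad presses the slip, and finish while still holding the lever there: it springs back if let go. Leave the beech block and the pencil on the left where they are.

Things in the scene. Friction and masses are not known exactly. Their poses are not given: they have to be found in the camera images.
- slip: loose dark brown phenolic slip, a flat bar 34 x 118 x 8 mm (x, y, z), about 45 g; origin at the centre of its underside, y along its length. It starts to the left of the press, roughly pointing at it
- press: fixed green arbor press. Origin on the bench (z = 0) below the ram axis; x points back to its column, y left, z up. Slide the slip in from the left, toward -y. Head above the ram, in mm: x -25 to 122, y -22 to 22, z 84 to 168; column and base plate behind, from x = 50. Dial of radius 27 on the head's front, x -26 to -44, shaft along x at z = 118
- bed (a point): centre of the yellow outline on the bench, in which the slip must lie lengthwise; axes as press, 36 mm to the left (+y) of the ram axis, z = 0. The outline is 50 (x) by 140 (y) mm inside and flat: nothing to climb. The slip's inner end lies under the pad; its outer end sticks out left of the head: hold or push it there, a gripper does not fit under the head
- lever (a joint): lever angle in rad: 0 up (rest), clicks at 0.30, 0.60 and 0.90 (third position, red mark), end stop at 0.97. Grows as the red handle right of the press is pushed down. Springs back to 0 from everywhere. It takes 3 to 8 N on the handle, rising between clicks and easing toward each; about 7 N holds it at 0.90, more beyond. The pad meets the slip at about 0.68
- handle (a point): centre of the red bar handle, 18 mm diameter, 64 mm long, along the press's x, 31 mm in front of (-x) the ram axis, to the right (-y). It circles at 115 mm round the press's x direction through the point 118 mm above the press's origin: 0.45 rad above level at lever 0, 0.45 rad below level at 0.90 (168 to 68 mm above the bench). Push it from above with shut fingertips or pinch it
- offcut_c: loose light beech block 38 x 70 x 16 mm, farther back on the left; a bystander, leave it
- carpenter_pencil: loose red flat carpenter's pencil 14 x 178 x 8 mm, on the left edge of the bench beyond the T-track; a bystander, leave it
- pad: the ram's sprung rubber pad, diameter 24 mm, 7 mm thick; origin at the centre of its underside, 23 mm above the bench with the lever up; it goes down 22 mm per rad of lever and presses the slip with about 4 N at the third position

How it is judged (in metres and radians):
On the way, in this order (a step that is already met when the one before it is completed fails the run):
1. the slip lies still inside the yellow outline under the ram, the lever still up (x of slip in the frame of bed between -0.011 and 0.011 m and y of slip in the frame of bed between -0.014 and 0.014 m and angle between the y axis of slip and the y axis of bed, either way round below 0.2 rad and height (world z) of slip below 0.004 m and linear speed of slip below 0.02 m/s and value of joint lever below 0.15 rad), for 0.2 s.
2. the lever has been pushed past its first two clicks (value of joint lever above 0.66 rad).
At the end, for the whole second after the job is handed in: the robot itself holds the lever at its third position (above 0.82 rad, pushing with over 2 N) through the last second, the pad presses the slip with over 1 N, and the slip lies flat and untouched by the robot in the outline: centre within 11 mm across and 14 mm along, direction within 0.2 rad (value of joint lever above 0.82 rad and contact force between any of the fingers, the arm and lever above 2 N and contact force between pad and slip above 1 N and contact force between each of the fingers, the arm and slip below 0.3 N and x of slip in the frame of bed between -0.011 and 0.011 m and y of slip in the frame of bed between -0.014 and 0.014 m and angle between the y axis of slip and the y axis of bed, either way round below 0.2 rad and height (world z) of slip below 0.004 m); the arm keeps its last pose, push and grip.
It fails at once if the slip is lifted off or tipped instead of slid (more than 15 mm up or 0.25 rad) (height (world z) of slip above 0.015 m or angle between slip's own z axis and vertical above 0.25 rad).
It fails at once if the beech block or the pencil is moved more than 20 mm (distance of any of offcut_c, carpenter_pencil from where it was at the start of the episode above 0.02 m).
It also fails if it takes over 48 s, if anything falls off the work surface, if the arm or the gripper's body presses on something with over 40 N, if the wrist force passes 120 N, or if a joint passes its speed limit or range.

## Working session

There is one attempt and no reset: what is moved stays moved. The work goes in short steps, Python scripts to look and compute and a shell command to move; the robot and the scene stay as the last step left them, time stands still between calls to the robot, and variables do not carry over. Pictures are saved under pics/ and viewed, and the job is handed in when it is done.

```bash
ls; mkdir -p pics; cat > h.py <<'E'
from plant import *
import numpy as np, cv2
def save(name,fn):
    f=grab_frame(name); cv2.imwrite('pics/'+fn,cv2.cvtColor(np.array(f['pixels'],dtype=np.uint8),cv2.COLOR_RGB2BGR)); return f
def onplane(f,u,v,z):
    K,R,t=[np.array(f[k],float) for k in('K','R','t')]
    d=R.T@np.linalg.inv(K)@np.array([u,v,1.]); c=-R.T@t
    return c+d*(z-c[2])/d[2]
def proj(f,X):
    K,R,t=[np.array(f[k],float) for k in('K','R','t')]
    p=K@(R@np.array(X,float)+t); return p[:2]/p[2]
E
python3 - <<'E'
from h import *
s=get_state(); print({k:s[k] for k in('t','ee_pos','tool_rot','gripper_width','wrist_force')})
import plant; print([x for x in dir(plant) if not x.startswith('_')])
try: print(tip_reach)
except Exception as e: print(e)
for c in('top','scene'):
    f=save(c,c+'0.png')
    for l in('slip','press','lever','handle','offcut_c','carpenter_pencil','pad','bed'):
        try: print(c,l,[(np.round(r['position']).tolist(),round(r['confidence'],2)) for r in recognise(l,c)][:3])
        except Exception as e: print(l,e)
E
```

```text
pics
{'t': 0.0, 'ee_pos': array([259.1006285 , 568.17346082, 205.32279852]), 'tool_rot': array([-3.13999440e+00,  1.11936647e-04,  2.71385098e+00]), 'gripper_width': 1.0018734977491608, 'wrist_force': array([ 0.25250287, -0.43401513,  0.18274452])}
['MotionError', 'get_state', 'grab_frame', 'job_done', 'recognise', 'tip_reach']
19.0
top slip [([486.0, 180.0, 12.0], 0.96)]
top press [([471.0, 42.0, 20.0], 0.85)]
top lever [([420.0, -57.0, 164.0], 0.86)]
top handle [([418.0, -55.0, 162.0], 0.9)]
top offcut_c [([668.0, 220.0, 19.0], 0.6)]
top carpenter_pencil [([519.0, 346.0, 8.0], 0.63)]
top pad [([486.0, 182.0, 11.0], 0.3)]
top bed [([472.0, 44.0, 22.0], 0.96)]
scene slip [([465.0, 233.0, 6.0], 0.54)]
scene press [([493.0, 16.0, 95.0], 0.63)]
scene lever [([411.0, -69.0, 164.0], 0.63)]
scene handle [([413.0, -71.0, 168.0], 0.78), ([680.0, 191.0, 17.0], 0.45), ([514.0, 348.0, 4.0], 0.18)]
scene offcut_c [([466.0, 230.0, 5.0], 0.66), ([679.0, 195.0, 16.0], 0.43)]
scene carpenter_pencil [([514.0, 348.0, 6.0], 0.87)]
scene pad [([442.0, 23.0, 30.0], 0.37), ([496.0, 16.0, 95.0], 0.35)]
scene bed [([443.0, 25.0, 29.0], 0.75), ([494.0, 17.0, 93.0], 0.72)]
```

View pics/top0.png

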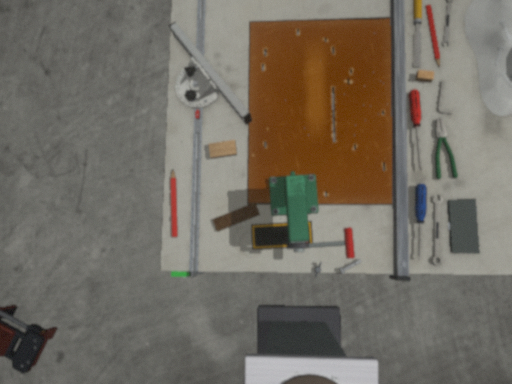

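View pics/scene0.png

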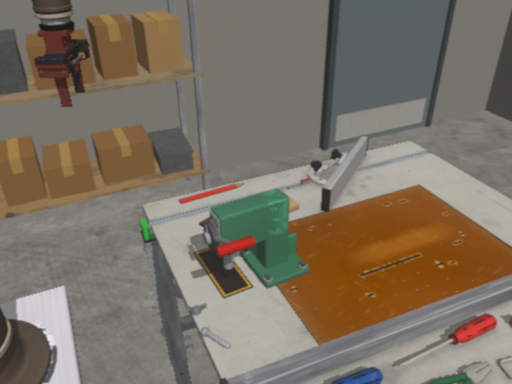

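The top picture shows the slip at about (235,216), tilted. The outline is at (252–312, 223–248), the press head at (297,210) and the red handle at (349,242). Next I measure these precisely.

```bash
python3 - <<'E'
from h import *
f=save('top','top1.png'); im=cv2.cvtColor(np.array(f['pixels'],dtype=np.uint8),cv2.COLOR_RGB2BGR)
c=im[165:285,160:370]; cv2.imwrite('pics/top1c.png',cv2.resize(c,None,fx=3.8,fy=3.8,interpolation=cv2.INTER_CUBIC))
print('px/mm', proj(f,[486,180,0]),proj(f,[586,180,0]))
hsv=cv2.cvtColor(im,cv2.COLOR_BGR2HSV)
print('slip hsv',hsv[216,235],hsv[212,225],hsv[224,280],hsv[212,245])
for nm,lo,hi,box,z in (('yellow',(18,110,100),(35,255,255),(240,215,325,255),0),('red',(0,150,80),(8,255,255),(335,220,365,265),168)):
    m=cv2.inRange(hsv,lo,hi); mm=np.zeros_like(m); x0,y0,x1,y1=box; mm[y0:y1,x0:x1]=m[y0:y1,x0:x1]
    p=np.argwhere(mm)[:,::-1].astype(np.float32); r=cv2.minAreaRect(p); b=cv2.boxPoints(r); print(nm,len(p),r,np.round([onplane(f,u,v,z)[:2] for u,v in b]).tolist())
R,t=np.array(f['R']),np.array(f['t']); print('cam',-R.T@t)
E
```

```text
px/mm [238.35256947 217.86850523] [238.86822504 179.47585277]
slip hsv [20 96 56] [ 23  22 150] [ 20 162 131] [ 19 103  52]
yellow 91 ((281.80511474609375, 234.62777709960938), (23.06155776977539, 58.47324752807617), 87.70938873291016) [[470.0, 144.0], [476.0, -4.0], [418.0, -5.0], [411.0, 142.0]]
red 169 ((348.9586486816406, 242.50344848632812), (27.405012130737305, 6.1453657150268555), 85.2363510131836) [[449.0, -64.0], [450.0, -77.0], [393.0, -80.0], [392.0, -67.0]]
cam [ 399.16163527   65.29883703 1044.86769921]
```

View pics/top1c.png

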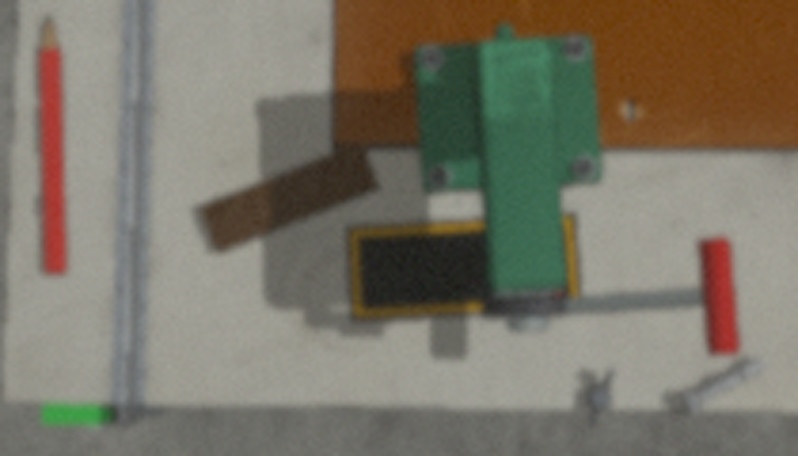

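```bash
python3 - <<'E'
from h import *
f=grab_frame('top')
def w(pts,z): return np.array([onplane(f,(u+.5)/3.8-.5+160,(v+.5)/3.8-.5+165,z) for u,v in pts])
for n,p,z in (('slip',[(197,208),(218,251),(379,186),(361,147)],8),('outl',[(349,229),(355,318),(579,297),(574,214)],0),('handle',[(702,239),(730,238),(739,352),(712,354)],168),('head',[(482,42),(552,39),(564,290),(490,291)],168),('plate',[(415,50),(592,36),(601,180),(425,190)],15)):
    q=w(p,z); print(n,np.round(q[:,:2]).tolist(),'mean',q.mean(0).round(1)); 
    print('  edges',[(round(np.linalg.norm(q[i]-q[i-1])),round(float(np.degrees(np.arctan2(*(q[i]-q[i-1])[[1,0]]))),1)) for i in range(4)])
E
```

```text
slip [[481.0, 248.0], [453.0, 233.0], [496.0, 126.0], [523.0, 138.0]] mean [488.2 186.2   8. ]
  edges [(118, 110.5), (32, -152.7), (116, -67.9), (29, 25.0)]
outl [[468.0, 146.0], [409.0, 142.0], [424.0, -7.0], [479.0, -4.0]] mean [444.8  69.2   0. ]
  edges [(151, 94.0), (59, -175.6), (149, -84.3), (55, 2.7)]
handle [[452.0, -63.0], [453.0, -78.0], [390.0, -82.0], [389.0, -67.0]] mean [421.1 -72.6 168. ]
  edges [(63, 3.5), (15, -87.7), (62, -177.1), (15, 94.7)]
head [[564.0, 58.0], [565.0, 18.0], [424.0, 13.0], [423.0, 54.0]] mean [493.9  35.8 168. ]
  edges [(141, 1.6), (40, -87.8), (142, -177.9), (41, 91.1)]
plate [[587.0, 102.0], [596.0, -17.0], [500.0, -21.0], [493.0, 95.0]] mean [544.1  39.7  15. ]
  edges [(94, 4.1), (118, -85.7), (96, -177.3), (116, 93.3)]
```

```bash
python3 -m crank '[{"fingers":100,"delta_pos":[-0.68,-0.45,0],"yaw":0},{"fingers":100,"delta_pos":[-0.68,-0.45,0],"yaw":0},{"fingers":100,"delta_pos":[-0.68,-0.45,0],"yaw":0},{"fingers":100,"delta_pos":[-0.68,-0.45,0],"yaw":0},{"fingers":100,"delta_pos":[-0.68,-0.45,0],"yaw":0},{"fingers":100,"delta_pos":[-0.68,-0.45,0],"yaw":0},{"fingers":100,"delta_pos":[-0.68,-0.45,0],"yaw":0},{"fingers":100,"delta_pos":[-0.68,-0.45,0],"yaw":0},{"fingers":100,"delta_pos":[-0.68,-0.45,0],"yaw":0},{"fingers":100,"delta_pos":[-0.64,-0.45,0],"yaw":0}]'
python3 -m crank '[{"fingers":100,"delta_pos":[0,0,0.2],"yaw":0.9},{"fingers":100,"delta_pos":[0,0,0.2],"yaw":0.9},{"fingers":100,"delta_pos":[0,0,0.2],"yaw":0.9},{"fingers":100,"delta_pos":[0,0,0.2],"yaw":0.9},{"fingers":100,"delta_pos":[0,0,0.2],"yaw":0.8},{"fingers":100,"delta_pos":[0,0,0.2],"yaw":0},{"fingers":100,"delta_pos":[0,0,0.2],"yaw":0},{"fingers":100,"delta_pos":[0,0,0],"yaw":0},{"fingers":100,"delta_pos":[0,0,0],"yaw":0},{"fingers":100,"delta_pos":[0,0,0],"yaw":0}]'
python3 - <<'E'
from h import *
s=get_state(); print(s['ee_pos'],s['tool_rot'],s['q'])
f=save('wrist','w1.png')
for p in([488,186,8],[467,241,8],[510,131,8],[473.5,223.4,8],[443.5,69,0]): print(p,proj(f,p).round())
for l in('slip',): print(recognise(l,'wrist'))
E
```

```text
t: 2.25
ee_pos: [474.2, 222.5, 206.4]
tool_rot: [3.141, 0.0, 2.714]
wrist_force: [0.6, -0.4, -0.1]
gripper_width: 0.998
t: 3.5
ee_pos: [473.8, 223.8, 136.5]
tool_rot: [3.141, -0.0, 1.946]
wrist_force: [-0.1, -0.1, -0.6]
gripper_width: 1.004
[473.76157252 223.82716071 136.51444715] [ 3.14093312e+00 -2.31424788e-04  1.94614421e+00] [-0.75749401  0.31779878  0.27613905  1.93538119 -0.10900315  0.90191224
 -0.05148995]
[488, 186, 8] [254. 221.]
[467, 241, 8] [254. 171.]
[510, 131, 8] [254. 268.]
[473.5, 223.4, 8] [254. 187.]
[443.5, 69, 0] [187. 288.]
[{'position': [483.9, 191.8, 7.4], 'confidence': 0.86}]
```

View pics/w1.png

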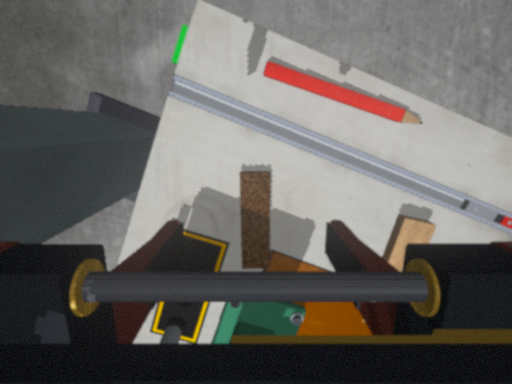

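The wrist view shows the slip at column 255 with its outer end at row 170, as predicted, so I descend. I also check the outline corners in this view.

```bash
python3 - <<'E'
from h import *
f=grab_frame('wrist')
q=np.array([onplane(f,u,v,0) for u,v in((181,231),(229,242),(193,343),(152,331))])
print(q[:,:2].round(), q.mean(0).round(1),[(round(np.linalg.norm(q[i]-q[i-1])),round(float(np.degrees(np.arctan2(*(q[i]-q[i-1])[[1,0]]))),1)) for i in range(4)])
E
python3 -m crank '[{"fingers":100,"delta_pos":[0,0,0.4],"yaw":0},{"fingers":100,"delta_pos":[0,0,0.4],"yaw":0},{"fingers":100,"delta_pos":[0,0,0.4],"yaw":0},{"fingers":100,"delta_pos":[0,0,0.4],"yaw":0},{"fingers":100,"delta_pos":[0,0,0.3],"yaw":0},{"fingers":100,"delta_pos":[0,0,0.2],"yaw":0},{"fingers":100,"delta_pos":[0,0,0.18],"yaw":0},{"fingers":100,"delta_pos":[0,0,0],"yaw":0},{"fingers":50,"delta_pos":[0,0,0],"yaw":0},{"fingers":50,"delta_pos":[0,0,0],"yaw":0}]'
```

```text
[[412. 140.]
 [471. 148.]
 [476.  -7.]
 [420.  -9.]] [444.8  68.1   0. ] [(149, 92.9), (59, 7.5), (154, -88.0), (56, -178.1)]
t: 4.9
ee_pos: [473.8, 223.9, 22.6]
tool_rot: [3.141, -0.0, 1.946]
wrist_force: [-0.1, 0.2, -0.7]
gripper_width: 0.806
```

```bash
python3 -m crank '[{"fingers":40,"delta_pos":[0,0,0],"yaw":0},{"fingers":35,"delta_pos":[0,0,0],"yaw":0},{"fingers":30,"delta_pos":[0,0,0],"yaw":0},{"fingers":25,"delta_pos":[0,0,0],"yaw":0},{"fingers":20,"delta_pos":[0,0,0],"yaw":0},{"fingers":20,"delta_pos":[0,0,0],"yaw":0},{"fingers":20,"delta_pos":[0,0,0],"yaw":0},{"fingers":20,"delta_pos":[0,0,0],"yaw":0},{"fingers":20,"delta_pos":[0,0,0],"yaw":0},{"fingers":20,"delta_pos":[0,0,0],"yaw":0}]'
python3 - <<'E'
from h import *
f=save('wrist','w2.png'); f=save('top','top2.png')
im=cv2.imread('pics/top2.png')[165:285,160:370]; cv2.imwrite('pics/top2c.png',cv2.resize(im,None,fx=3.8,fy=3.8,interpolation=cv2.INTER_CUBIC))
E
```

```text
t: 6.15
ee_pos: [473.5, 223.7, 22.2]
tool_rot: [3.142, -0.0, 1.946]
wrist_force: [-0.1, -0.0, 0.7]
gripper_width: 0.198
```

View pics/w2.png

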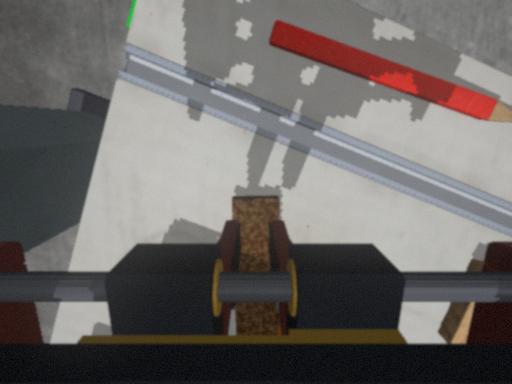

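View pics/top2c.png

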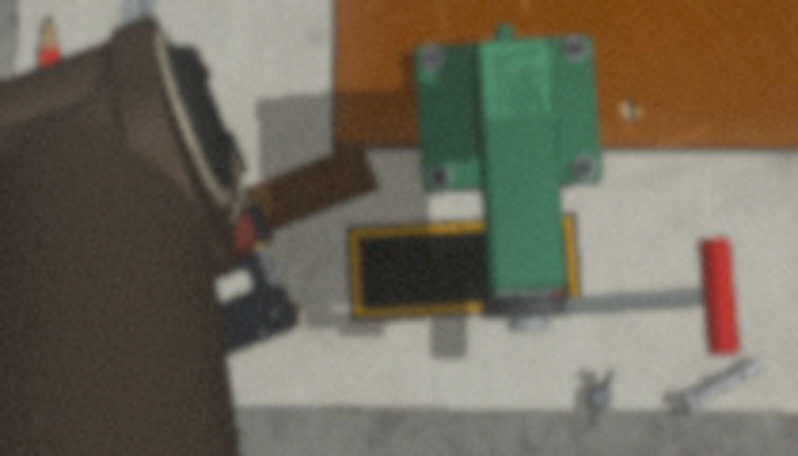

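```bash
python3 - <<'E'
from h import *
f=grab_frame('wrist'); s=get_state(); print(s['gripper_width'],s['wrist_force'])
yw=s['tool_rot'][2]; tx=np.array([np.cos(yw),np.sin(yw),0]); ty=np.array([np.sin(yw),-np.cos(yw),0]); p=np.array(s['ee_pos'])
for z in(3,8,22,40):
  for d in(-17,-8.7,8.7,17): 
    print(z,d,[proj(f,[*(p+ty*d+tx*a)[:2],z]).round().tolist() for a in(-10,10)])
R,t=np.array(f['R']),np.array(f['t']); c=-R.T@t; print('cam',c, (c-p)@tx,(c-p)@ty)
im=cv2.imread('pics/w2.png')[180:350,190:320]; cv2.imwrite('pics/w2c.png',cv2.resize(im,None,fx=3.5,fy=3.5,interpolation=cv2.INTER_CUBIC))
E
```

```text
0.19698648034426874 [-0.31999433 -1.09688708 -0.27158743]
3 -17 [[232.0, 231.0], [231.0, 206.0]]
3 -8.7 [[243.0, 231.0], [243.0, 206.0]]
3 8.7 [[266.0, 231.0], [266.0, 206.0]]
3 17 [[277.0, 231.0], [278.0, 205.0]]
8 -17 [[231.0, 234.0], [231.0, 207.0]]
8 -8.7 [[243.0, 234.0], [242.0, 207.0]]
8 8.7 [[266.0, 234.0], [267.0, 207.0]]
8 17 [[278.0, 234.0], [278.0, 207.0]]
22 -17 [[230.0, 241.0], [229.0, 213.0]]
22 -8.7 [[242.0, 241.0], [241.0, 213.0]]
22 8.7 [[267.0, 241.0], [267.0, 213.0]]
22 17 [[279.0, 241.0], [280.0, 213.0]]
40 -17 [[227.0, 253.0], [226.0, 222.0]]
40 -8.7 [[240.0, 253.0], [240.0, 222.0]]
40 8.7 [[268.0, 253.0], [269.0, 222.0]]
40 17 [[282.0, 253.0], [282.0, 222.0]]
cam [448.95801451 286.19845219 200.53863609] 67.11404223816328 0.031319752537786905
```

View pics/w2c.png

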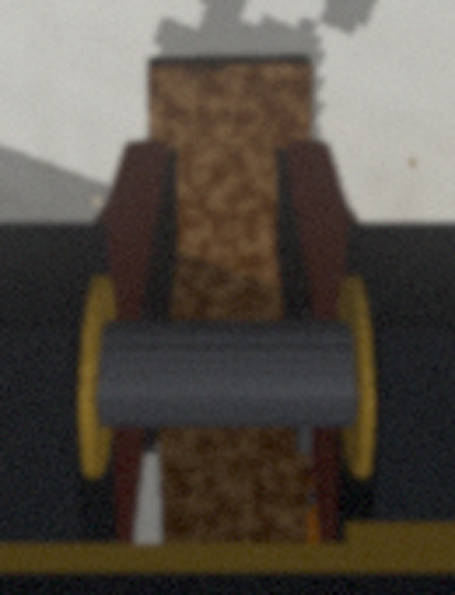

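The fingers closed to 20 % without stopping on the slip, and the picture shows the slip's edges passing outside them. So the tips are above the slip, whatever the nominal height says. I reopen and feel downward gently.

```bash
python3 -m crank '[{"fingers":60,"delta_pos":[0,0,0],"yaw":0},{"fingers":60,"delta_pos":[0,0,0],"yaw":0},{"fingers":60,"delta_pos":[0,0,0],"yaw":0},{"fingers":60,"delta_pos":[0,0,0],"yaw":0},{"fingers":60,"delta_pos":[0,0,0],"yaw":0},{"fingers":60,"delta_pos":[0,0,0.02],"yaw":0},{"fingers":60,"delta_pos":[0,0,0.02],"yaw":0},{"fingers":60,"delta_pos":[0,0,0.02],"yaw":0},{"fingers":60,"delta_pos":[0,0,0.02],"yaw":0},{"fingers":60,"delta_pos":[0,0,0],"yaw":0}]'
python3 - <<'E'
from h import *
f=save('wrist','w3.png')
im=cv2.imread('pics/w3.png')[150:350,140:370]; cv2.imwrite('pics/w3c.png',cv2.resize(im,None,fx=3,fy=3,interpolation=cv2.INTER_CUBIC))
f=save('scene','s3.png')
im=cv2.imread('pics/s3.png')[100:350,100:350]; cv2.imwrite('pics/s3c.png',cv2.resize(im,None,fx=2.3,fy=2.3,interpolation=cv2.INTER_CUBIC))
s=get_state(); print(s['wrist_force'])
E
```

```text
t: 7.55
ee_pos: [473.4, 223.7, 18.0]
tool_rot: [-3.141, -0.0, 1.946]
wrist_force: [0.6, -0.1, 0.1]
gripper_width: 0.599
[-0.25263513 -0.15107412  0.83601547]
```

View pics/w3c.png

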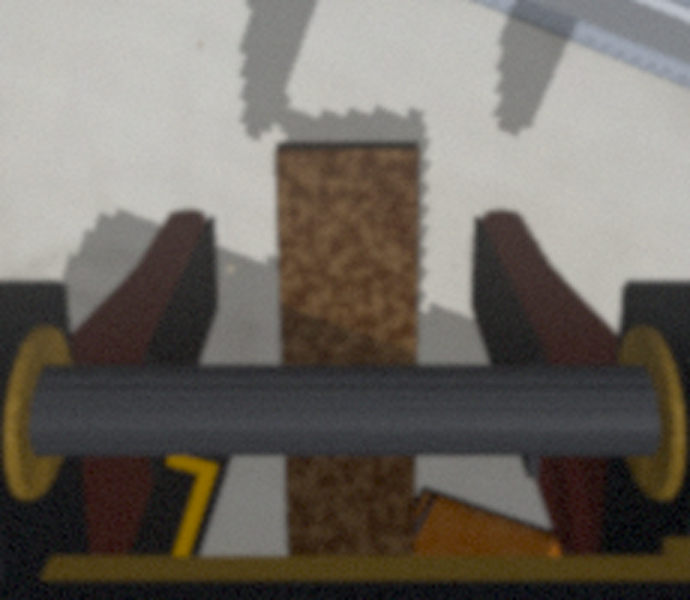

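View pics/s3c.png

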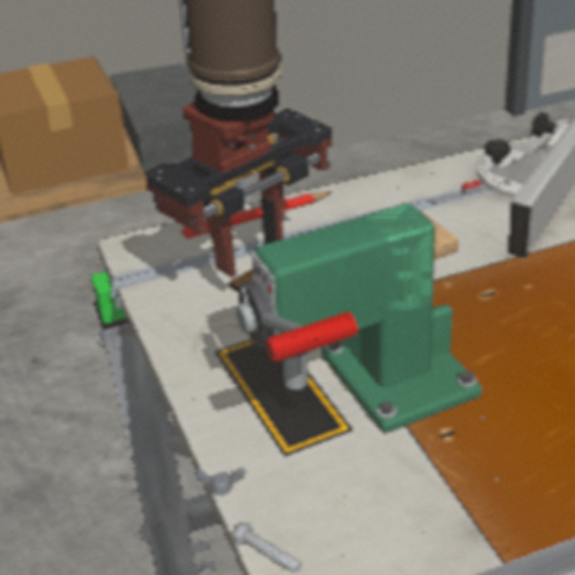

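The fingertips appear well above the bench (about 30 mm by scale and shadow), so the nominal tip height is wrong here. I lower in guarded steps.

```bash
python3 -m crank '[{"fingers":60,"delta_pos":[0,0,0.02],"yaw":0},{"fingers":60,"delta_pos":[0,0,0.02],"yaw":0},{"fingers":60,"delta_pos":[0,0,0.02],"yaw":0},{"fingers":60,"delta_pos":[0,0,0.02],"yaw":0},{"fingers":60,"delta_pos":[0,0,0.02],"yaw":0},{"fingers":60,"delta_pos":[0,0,0.02],"yaw":0},{"fingers":60,"delta_pos":[0,0,0.02],"yaw":0},{"fingers":60,"delta_pos":[0,0,0.02],"yaw":0},{"fingers":60,"delta_pos":[0,0,0.02],"yaw":0},{"fingers":60,"delta_pos":[0,0,0],"yaw":0}]'
python3 - <<'E'
from h import *
f=save('wrist','w4.png')
im=cv2.imread('pics/w4.png')[150:350,140:370]; cv2.imwrite('pics/w4c.png',cv2.resize(im,None,fx=3,fy=3,interpolation=cv2.INTER_CUBIC))
E
```

```text
t: 8.9
ee_pos: [473.5, 223.7, 9.1]
tool_rot: [-3.141, 0.0, 1.946]
wrist_force: [0.1, 0.3, -0.9]
gripper_width: 0.605
```

View pics/w4c.png

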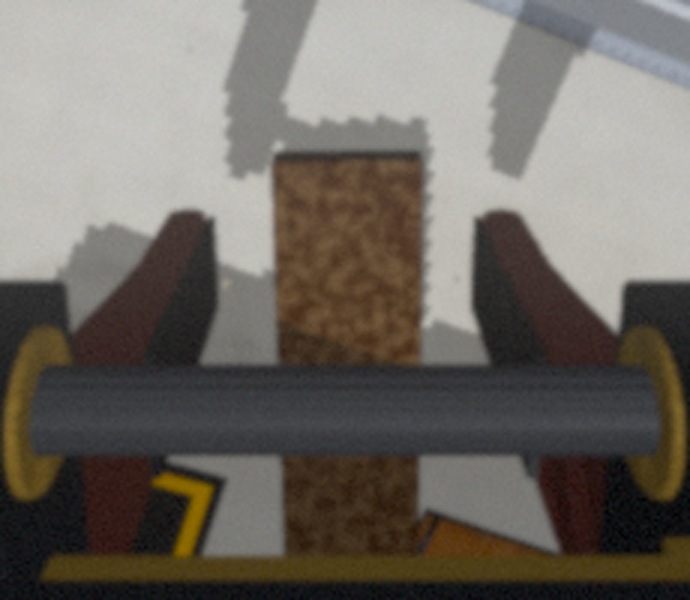

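The shadow tips moved from crop row 131 to 176 over 9 mm, and the tips are at row 212. That puts the bench about 7 mm lower, so I go down 5 mm more.

```bash
python3 -m crank '[{"fingers":60,"delta_pos":[0,0,0.02],"yaw":0},{"fingers":60,"delta_pos":[0,0,0.02],"yaw":0},{"fingers":60,"delta_pos":[0,0,0.02],"yaw":0},{"fingers":60,"delta_pos":[0,0,0.02],"yaw":0},{"fingers":60,"delta_pos":[0,0,0.02],"yaw":0},{"fingers":60,"delta_pos":[0,0,0],"yaw":0},{"fingers":60,"delta_pos":[0,0,0],"yaw":0},{"fingers":60,"delta_pos":[0,0,0],"yaw":0},{"fingers":60,"delta_pos":[0,0,0],"yaw":0},{"fingers":60,"delta_pos":[0,0,0],"yaw":0}]'
python3 - <<'E'
from h import *
f=save('wrist','w5.png')
im=cv2.imread('pics/w5.png')[150:350,140:370]; cv2.imwrite('pics/w5c.png',cv2.resize(im,None,fx=3,fy=3,interpolation=cv2.INTER_CUBIC))
E
```

```text
t: 10.2
ee_pos: [473.5, 223.8, 4.2]
tool_rot: [3.142, -0.0, 1.946]
wrist_force: [-0.7, -0.6, -0.1]
gripper_width: 0.603
```

View pics/w5c.png

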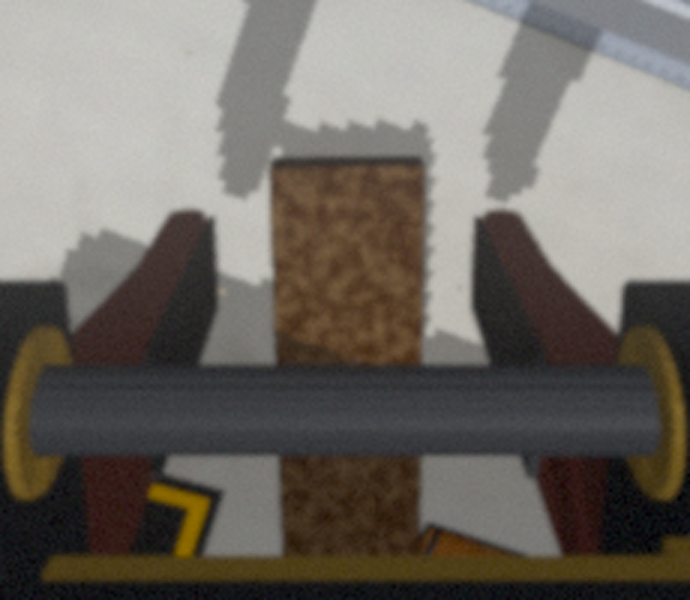

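```bash
python3 -m crank '[{"fingers":60,"delta_pos":[0,0,0.02],"yaw":0},{"fingers":60,"delta_pos":[0,0,0.01],"yaw":0},{"fingers":45,"delta_pos":[0,0,0],"yaw":0},{"fingers":40,"delta_pos":[0,0,0],"yaw":0},{"fingers":35,"delta_pos":[0,0,0],"yaw":0},{"fingers":30,"delta_pos":[0,0,0],"yaw":0},{"fingers":25,"delta_pos":[0,0,0],"yaw":0},{"fingers":20,"delta_pos":[0,0,0],"yaw":0},{"fingers":20,"delta_pos":[0,0,0],"yaw":0},{"fingers":20,"delta_pos":[0,0,0],"yaw":0}]'
```

```text
t: 11.5
ee_pos: [473.5, 223.7, 2.6]
tool_rot: [-3.142, -0.0, 1.946]
wrist_force: [-0.2, 0.2, -1.2]
gripper_width: 0.2
```

```bash
python3 - <<'E'
from h import *
f=save('wrist','w6.png')
im=cv2.imread('pics/w6.png')[150:350,140:370]; cv2.imwrite('pics/w6c.png',cv2.resize(im,None,fx=3,fy=3,interpolation=cv2.INTER_CUBIC))
print(get_state()['gripper_width'])
E
```

```text
0.20053078507793018
```

View pics/w6c.png

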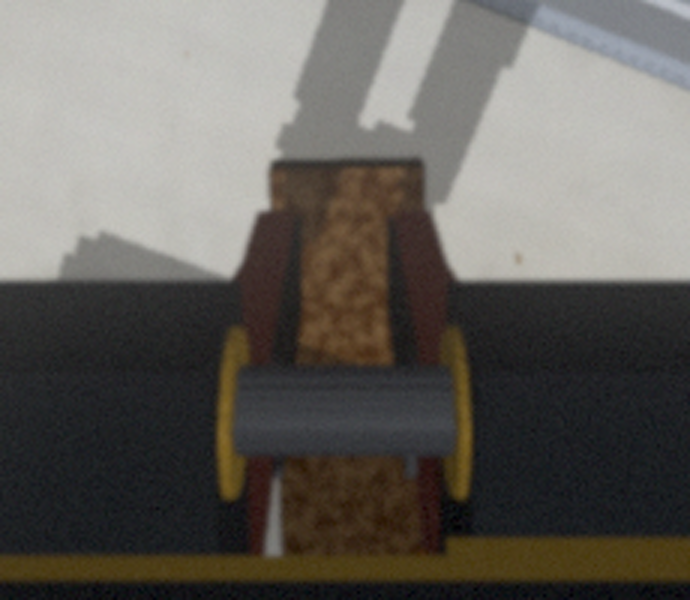

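Still on top of the slip. The finger shadow on the slip is now nearly touching the tips, so the slip top is close. I reopen and lower further with force checks.

```bash
python3 -m crank '[{"fingers":60,"delta_pos":[0,0,0],"yaw":0},{"fingers":60,"delta_pos":[0,0,0],"yaw":0},{"fingers":60,"delta_pos":[0,0,0],"yaw":0},{"fingers":60,"delta_pos":[0,0,0.02],"yaw":0},{"fingers":60,"delta_pos":[0,0,0.02],"yaw":0},{"fingers":60,"delta_pos":[0,0,0.02],"yaw":0},{"fingers":60,"delta_pos":[0,0,0.02],"yaw":0},{"fingers":60,"delta_pos":[0,0,0],"yaw":0},{"fingers":60,"delta_pos":[0,0,0],"yaw":0},{"fingers":60,"delta_pos":[0,0,0],"yaw":0}]'
python3 - <<'E'
from h import *
f=save('wrist','w7.png')
im=cv2.imread('pics/w7.png')[150:350,140:370]; cv2.imwrite('pics/w7c.png',cv2.resize(im,None,fx=3,fy=3,interpolation=cv2.INTER_CUBIC))
E
```

```text
t: 12.8
ee_pos: [473.5, 223.8, -1.3]
tool_rot: [3.141, -0.0, 1.946]
wrist_force: [-0.3, -0.1, 0.0]
gripper_width: 0.602
```

View pics/w7c.png

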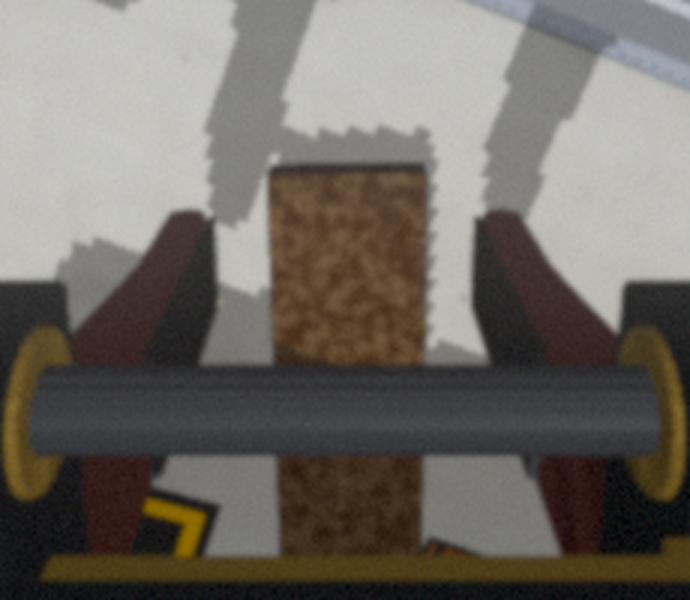

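```bash
python3 - <<'E'
from h import *
f=grab_frame('wrist'); s=get_state(); p=np.array(s['ee_pos']); print(np.array(f['K']).round(1).tolist(), (np.array(f['R'])).round(3).tolist())
yw=s['tool_rot'][2]; tx=np.array([np.cos(yw),np.sin(yw),0]); ty=np.array([np.sin(yw),-np.cos(yw),0])
# tip corners as seen : col offsets, row
for h in (-20,-10,-5,0,5,10,15,19,22,25,30):
  print(h,[proj(f,p+ty*d+tx*a+[0,0,h]).round(1).tolist() for d,a in((-26.5,10),(26.5,10),(-26.5,-10))])
print('seen', [(140+213/3,150+216/3),(140+475/3,150+216/3),(140+215/3,150+305/3)])
E
```

```text
[[280.0, 0.0, 254.3], [0.0, 280.0, 196.6], [0.0, 0.0, 1.0]] [[0.931, 0.366, -0.0], [0.355, -0.902, 0.247], [0.09, -0.23, -0.969]]
-20 [[218.4, 205.2], [290.3, 205.2], [219.3, 230.7]]
-10 [[216.6, 209.2], [292.1, 209.2], [217.6, 235.8]]
-5 [[215.7, 211.3], [293.0, 211.3], [216.7, 238.5]]
0 [[214.7, 213.5], [294.1, 213.5], [215.7, 241.4]]
5 [[213.6, 215.9], [295.1, 215.9], [214.7, 244.4]]
10 [[212.5, 218.3], [296.2, 218.3], [213.6, 247.5]]
15 [[211.3, 221.0], [297.4, 220.9], [212.5, 250.9]]
19 [[210.3, 223.2], [298.4, 223.1], [211.6, 253.7]]
22 [[209.6, 224.9], [299.2, 224.9], [210.9, 255.9]]
25 [[208.8, 226.7], [300.0, 226.6], [210.1, 258.1]]
30 [[207.4, 229.8], [301.4, 229.8], [208.8, 262.1]]
seen [(211.0, 222.0), (298.33333333333337, 222.0), (211.66666666666669, 251.66666666666669)]
```

Geometry (gap scale, rows and pad edges) agrees that the tips are about 16–17 mm above the reported TCP, so at z ≈ 15 mm. I lower 8 mm and recheck.

```bash
python3 -m crank '[{"fingers":60,"delta_pos":[0,0,0.02],"yaw":0},{"fingers":60,"delta_pos":[0,0,0.02],"yaw":0},{"fingers":60,"delta_pos":[0,0,0.02],"yaw":0},{"fingers":60,"delta_pos":[0,0,0.02],"yaw":0},{"fingers":60,"delta_pos":[0,0,0.02],"yaw":0},{"fingers":60,"delta_pos":[0,0,0.02],"yaw":0},{"fingers":60,"delta_pos":[0,0,0.02],"yaw":0},{"fingers":60,"delta_pos":[0,0,0.02],"yaw":0},{"fingers":60,"delta_pos":[0,0,0],"yaw":0},{"fingers":60,"delta_pos":[0,0,0],"yaw":0}]'
python3 - <<'E'
from h import *
f=save('wrist','w8.png')
im=cv2.imread('pics/w8.png')[150:350,140:370]; cv2.imwrite('pics/w8c.png',cv2.resize(im,None,fx=3,fy=3,interpolation=cv2.INTER_CUBIC))
E
```

```text
t: 14.15
ee_pos: [473.5, 223.8, -9.3]
tool_rot: [3.142, -0.0, 1.946]
wrist_force: [-0.2, 0.2, -0.7]
gripper_width: 0.597
```

View pics/w8c.png

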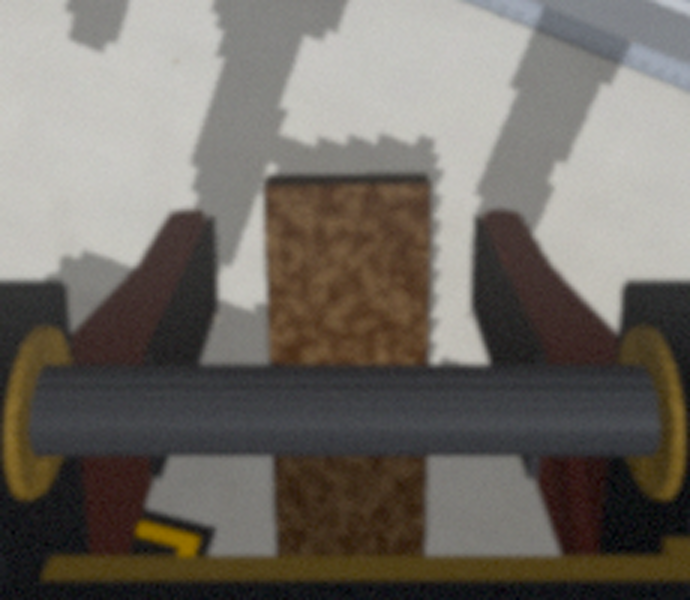

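```bash
python3 -m crank '[{"fingers":60,"delta_pos":[0,0,0.02],"yaw":0},{"fingers":60,"delta_pos":[0,0,0.02],"yaw":0},{"fingers":60,"delta_pos":[0,0,0.02],"yaw":0},{"fingers":60,"delta_pos":[0,0,0.02],"yaw":0},{"fingers":50,"delta_pos":[0,0,0],"yaw":0},{"fingers":45,"delta_pos":[0,0,0],"yaw":0},{"fingers":40,"delta_pos":[0,0,0],"yaw":0},{"fingers":30,"delta_pos":[0,0,0],"yaw":0},{"fingers":20,"delta_pos":[0,0,0],"yaw":0},{"fingers":20,"delta_pos":[0,0,0],"yaw":0}]'
```

```text
t: 15.45
ee_pos: [473.5, 223.8, -13.3]
tool_rot: [3.141, -0.0, 1.946]
wrist_force: [-0.8, 0.5, 0.3]
gripper_width: 0.379
```

Now it stopped at 0.379 (33 mm): the slip is gripped. I turn it 17.7° and shift it clear of the base plate, then slide part way in.

```bash
python3 -m crank '[{"fingers":20,"delta_pos":[0,-0.2,0],"yaw":0.44},{"fingers":20,"delta_pos":[0,-0.2,0],"yaw":0.44},{"fingers":20,"delta_pos":[0,-0.2,0],"yaw":0.44},{"fingers":20,"delta_pos":[0,-0.2,0],"yaw":0.45},{"fingers":20,"delta_pos":[-0.3,0,0],"yaw":0},{"fingers":20,"delta_pos":[-0.3,0,0],"yaw":0},{"fingers":20,"delta_pos":[-0.3,0,0],"yaw":0},{"fingers":20,"delta_pos":[-0.2,0,0],"yaw":0},{"fingers":20,"delta_pos":[0,0,0],"yaw":0},{"fingers":20,"delta_pos":[0,0,0],"yaw":0}]'
python3 - <<'E'
from h import *
f=save('top','top9.png')
im=cv2.imread('pics/top9.png')[165:285,160:370]; cv2.imwrite('pics/top9c.png',cv2.resize(im,None,fx=3.8,fy=3.8,interpolation=cv2.INTER_CUBIC))
save('wrist','w9.png')
E
```

```text
t: 16.7
ee_pos: [438.8, 158.8, -13.4]
tool_rot: [3.141, -0.0, 1.637]
wrist_force: [-0.1, 0.4, 0.8]
gripper_width: 0.383
```

View pics/top9c.png

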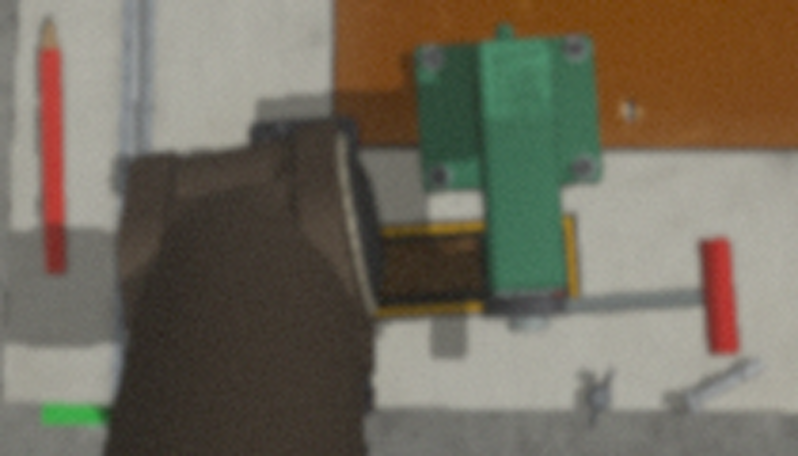

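View pics/w9.png

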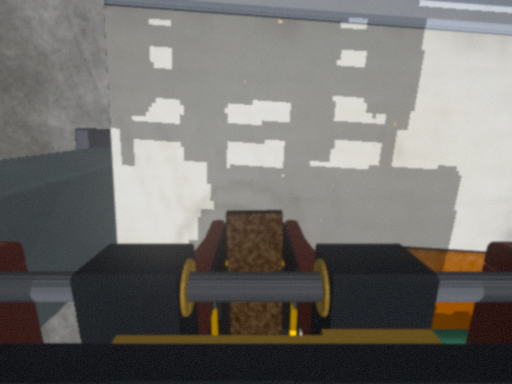

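The slip is centred across the outline: slip columns 229–281, yellow lines at 215 and 293. About 49.5 mm of slide remains.

```bash
python3 -m crank '[{"fingers":20,"delta_pos":[-0.2,0,0],"yaw":0},{"fingers":20,"delta_pos":[-0.2,0,0],"yaw":0},{"fingers":20,"delta_pos":[-0.2,0,0],"yaw":0},{"fingers":20,"delta_pos":[-0.2,0,0],"yaw":0},{"fingers":20,"delta_pos":[-0.2,0,0],"yaw":0},{"fingers":20,"delta_pos":[0,0,0],"yaw":0},{"fingers":20,"delta_pos":[0,0,0],"yaw":0},{"fingers":20,"delta_pos":[0,0,0],"yaw":0},{"fingers":42,"delta_pos":[0,0,0],"yaw":0},{"fingers":50,"delta_pos":[0,0,0],"yaw":0}]'
python3 - <<'E'
from h import *
f=save('wrist','w10.png'); im=cv2.imread('pics/w10.png')[150:350,140:370]; cv2.imwrite('pics/w10c.png',cv2.resize(im,None,fx=3,fy=3,interpolation=cv2.INTER_CUBIC))
E
```

```text
t: 18.05
ee_pos: [441.9, 109.0, -13.4]
tool_rot: [-3.142, -0.0, 1.637]
wrist_force: [0.3, 0.5, 0.8]
gripper_width: 0.488
```

View pics/w10c.png

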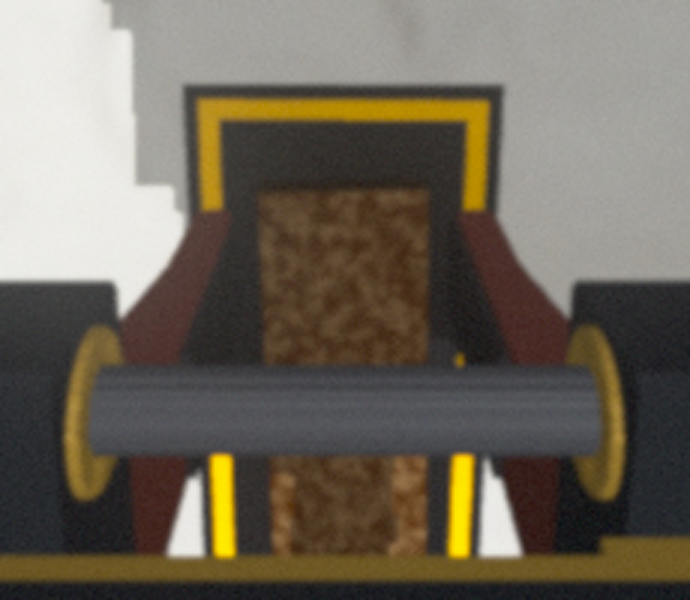

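```bash
python3 - <<'E'
from h import *
f=grab_frame('wrist')
P=lambda u,v,z: onplane(f,140+u/3,150+v/3,z)[:2]
a=P(342,121,0); b=P(342,189,8); b0=P(342,187,0); print('inner edge',a,'slip end top',b,b0)
yv=np.array([np.cos(1.637),np.sin(1.637)]); print('bed from edge',a-70*yv,'slip centre',b-59*yv, 'gap',(a-b)@yv,(a-b0)@yv)
print('L/R', [np.linalg.norm(P(*x,0)-P(*y,8)) for x,y in(((221,150),(259,200)),((466,150),(427,200)))])
E
```

```text
inner edge [439.72954197 137.80995721] slip end top [440.518805  126.0235907] [440.64785392 123.91193988]
bed from edge [444.36041457  67.96330361] slip centre [444.42196905  67.15283981] gap 11.812760500574049 13.928322682646417
L/R [np.float64(11.549567899823838), np.float64(11.69473074690827)]
```

The slip is within about 2 mm of centre (along-gap 12–14 mm against the ideal 11 mm, sides equal at 11.6 mm). I rise straight up, then go over to the handle with shut fingers.

```bash
python3 -m crank '[{"fingers":50,"delta_pos":[0,0,-0.1],"yaw":0},{"fingers":50,"delta_pos":[0,0,-0.3],"yaw":0},{"fingers":50,"delta_pos":[0,0,-0.6],"yaw":0},{"fingers":50,"delta_pos":[0,0,-0.6],"yaw":0},{"fingers":50,"delta_pos":[0,0,-0.6],"yaw":0},{"fingers":0,"delta_pos":[0,0,-0.6],"yaw":0},{"fingers":0,"delta_pos":[0,0,-0.6],"yaw":0},{"fingers":0,"delta_pos":[0,0,-0.6],"yaw":0},{"fingers":0,"delta_pos":[0,0,-0.4],"yaw":0},{"fingers":0,"delta_pos":[0,0,0],"yaw":0}]'
python3 -m crank '[{"fingers":0,"delta_pos":[-0.46,-0.08,0],"yaw":0},{"fingers":0,"delta_pos":[-0.46,-0.08,0],"yaw":0},{"fingers":0,"delta_pos":[-0.46,-0.08,0],"yaw":0},{"fingers":0,"delta_pos":[-0.46,-0.08,0],"yaw":0},{"fingers":0,"delta_pos":[-0.46,-0.08,0],"yaw":0},{"fingers":0,"delta_pos":[-0.46,-0.08,0],"yaw":0},{"fingers":0,"delta_pos":[-0.46,-0.08,0],"yaw":0},{"fingers":0,"delta_pos":[-0.41,-0.06,0],"yaw":0},{"fingers":0,"delta_pos":[0,0,0],"yaw":0},{"fingers":0,"delta_pos":[0,0,0],"yaw":0}]'
python3 - <<'E'
from h import *
save('wrist','w11.png'); f=save('top','top11.png')
im=cv2.imread('pics/top11.png')[165:285,160:370]; cv2.imwrite('pics/top11c.png',cv2.resize(im,None,fx=3.8,fy=3.8,interpolation=cv2.INTER_CUBIC))
f=grab_frame('wrist')
for h in([423,-72.5,177],[391,-74.5,177],[455,-70.5,177]): print(proj(f,h).round())
E
```

```text
t: 19.4
ee_pos: [442.7, 108.8, 208.6]
tool_rot: [3.138, -0.002, 1.637]
wrist_force: [0.3, 0.3, -0.8]
gripper_width: 0.01
t: 20.65
ee_pos: [422.8, -73.7, 206.3]
tool_rot: [-3.141, -0.0, 1.637]
wrist_force: [-0.0, -0.2, -0.4]
gripper_width: 0.009
[255. 213.]
[213. 213.]
[296. 213.]
```

View pics/w11.png

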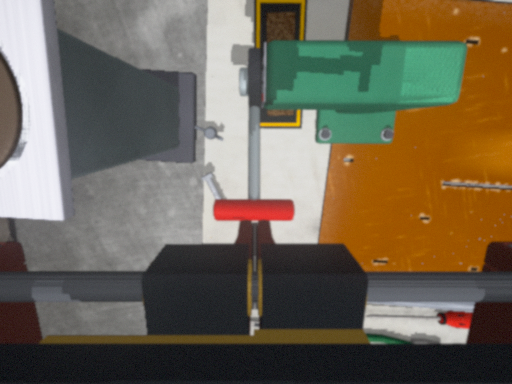

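View pics/top11c.png

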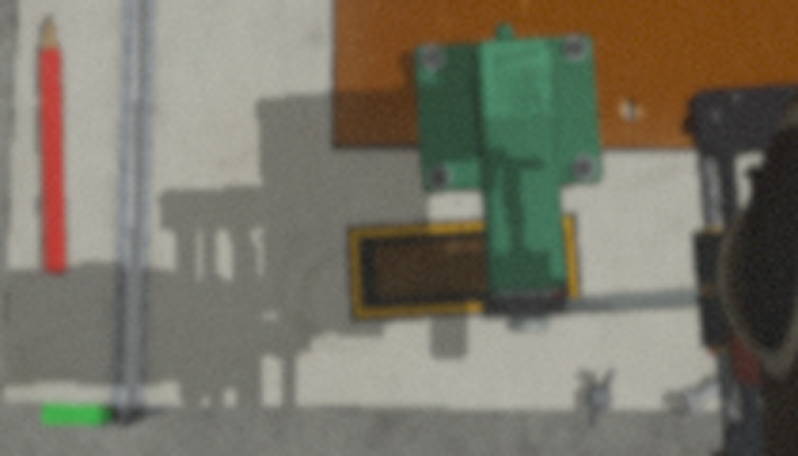

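The handle is at (254,210) against a predicted (255,213), with the shut tips directly over it. I push down along its arc, the first half now.

```bash
python3 -m crank '[{"fingers":0,"delta_pos":[0,0,0.2],"yaw":0},{"fingers":0,"delta_pos":[0,0,0.2],"yaw":0},{"fingers":0,"delta_pos":[0,0,0.2],"yaw":0},{"fingers":0,"delta_pos":[0,0,0.2],"yaw":0},{"fingers":0,"delta_pos":[0,0,0.1],"yaw":0},{"fingers":0,"delta_pos":[-0.05,0,0.2],"yaw":0},{"fingers":0,"delta_pos":[-0.05,0,0.2],"yaw":0},{"fingers":0,"delta_pos":[-0.05,0,0.2],"yaw":0},{"fingers":0,"delta_pos":[-0.03,0,0.2],"yaw":0},{"fingers":0,"delta_pos":[0,0,0.2],"yaw":0}]'
python3 - <<'E'
from h import *
save('wrist','w12.png');f=save('scene','s12.png')
im=cv2.imread('pics/s12.png')[100:350,100:350]; cv2.imwrite('pics/s12c.png',cv2.resize(im,None,fx=2.3,fy=2.3,interpolation=cv2.INTER_CUBIC))
print(get_state()['wrist_force'],recognise('handle','scene')[:2])
E
```

```text
t: 22.05
ee_pos: [424.4, -84.5, 111.6]
tool_rot: [3.14, 0.001, 1.636]
wrist_force: [0.4, -3.3, 5.8]
gripper_width: 0.005
[ 1.36222603 -2.387715    4.18702901] [{'position': [414.1, -81.0, 122.9], 'confidence': 0.94}]
```

View pics/s12c.png

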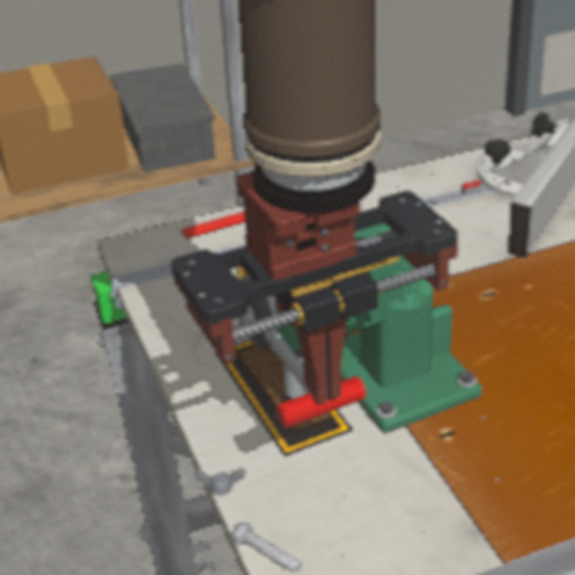

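View pics/w12.png

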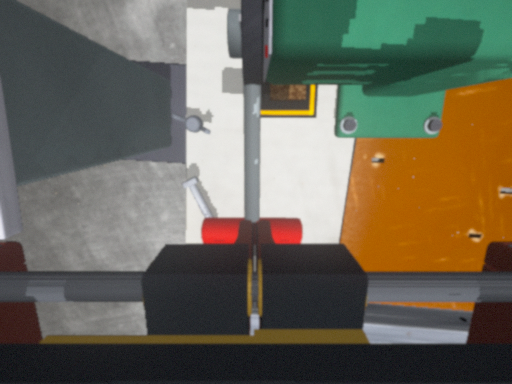

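The lever is about half way down, with the tips on the bar's middle at about 5 N. Now the rest.

```bash
python3 -m crank '[{"fingers":0,"delta_pos":[0,0,0.1],"yaw":0},{"fingers":0,"delta_pos":[0.02,0,0.12],"yaw":0},{"fingers":0,"delta_pos":[0.02,0,0.12],"yaw":0},{"fingers":0,"delta_pos":[0.03,0,0.12],"yaw":0},{"fingers":0,"delta_pos":[0.03,0,0.12],"yaw":0},{"fingers":0,"delta_pos":[0.04,0,0.12],"yaw":0},{"fingers":0,"delta_pos":[0.04,0,0.12],"yaw":0},{"fingers":0,"delta_pos":[0.02,0,0.12],"yaw":0},{"fingers":0,"delta_pos":[0,0,0.02],"yaw":0},{"fingers":0,"delta_pos":[0,0,0],"yaw":0}]'
python3 - <<'E'
from h import *
f=save('scene','s13.png')
im=cv2.imread('pics/s13.png')[150:330,150:330]; cv2.imwrite('pics/s13c.png',cv2.resize(im,None,fx=3.3,fy=3.3,interpolation=cv2.INTER_CUBIC))
print(recognise('handle','scene')[:2])
hsv=cv2.cvtColor(cv2.imread('pics/s13.png'),cv2.COLOR_BGR2HSV)
o=np.array([446,33,0]);yw=np.radians(3.8);X=np.array([np.cos(yw),np.sin(yw),0]);Y=np.array([-np.sin(yw),np.cos(yw),0])
for a in(.75,.82,.86,.9,.94,.97):
  th=.45-a; c=lambda x:o+x*X-115*np.cos(th)*Y+np.array([0,0,118+115*np.sin(th)])
  print(a,c(-31).round(1),'pix ends',((proj(f,c(-63))-150)*3.3).round(),((proj(f,c(1))-150)*3.3).round())
for i in range(4): s=get_state(); print(s['wrist_force'].round(1),s['ee_pos'].round(1)); grab_frame('scene')
E
```

```text
t: 23.45
ee_pos: [423.2, -72.8, 63.6]
tool_rot: [3.141, -0.001, 1.637]
wrist_force: [0.6, -0.4, 7.4]
gripper_width: 0.009
[{'position': [413.5, -76.2, 77.5], 'confidence': 0.75}]
0.75 [422.3 -78.7  84. ] pix ends [231. 475.] [345. 432.]
0.82 [422.2 -76.   76.4] pix ends [230. 483.] [342. 440.]
0.86 [422.1 -74.3  72.2] pix ends [229. 487.] [341. 444.]
0.9 [421.9 -72.4  68. ] pix ends [228. 490.] [339. 447.]
0.94 [421.8 -70.3  63.9] pix ends [227. 494.] [337. 451.]
0.97 [421.7 -68.6  60.9] pix ends [226. 496.] [336. 453.]
[ 0.7 -0.6  6.9] [423.2 -72.8  63.6]
[-0.1 -0.4  7.5] [423.2 -72.9  63.6]
[-0.4 -1.3  7.5] [423.2 -72.8  63.6]
[ 0.5 -1.2  6.4] [423.2 -72.8  63.6]
```

View pics/s13c.png

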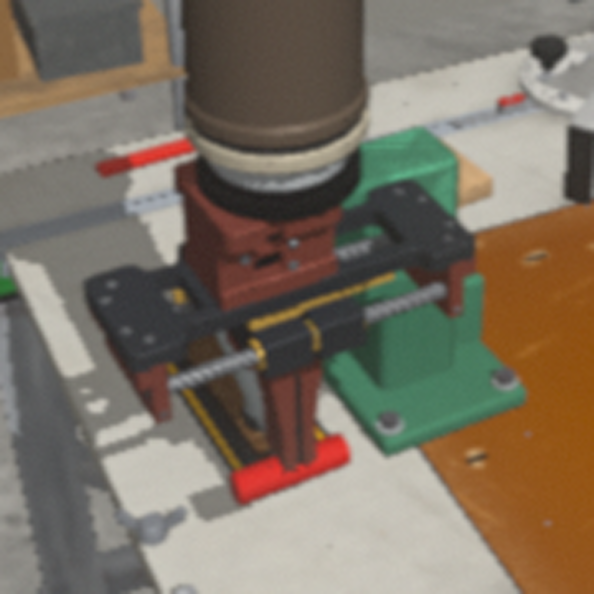

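The bar's midpoint sits at (291,468) in the crop, which matches a lever angle of about 0.87–0.90. The push is 7.4 N, in line with the stated hold force. I add 1.5 mm for margin and check again, including the slip.

```bash
python3 -m crank '[{"fingers":0,"delta_pos":[0,0,0.01],"yaw":0},{"fingers":0,"delta_pos":[0,0,0.02],"yaw":0},{"fingers":0,"delta_pos":[0,0,0],"yaw":0},{"fingers":0,"delta_pos":[0,0,0],"yaw":0},{"fingers":0,"delta_pos":[0,0,0],"yaw":0},{"fingers":0,"delta_pos":[0,0,0],"yaw":0},{"fingers":0,"delta_pos":[0,0,0],"yaw":0},{"fingers":0,"delta_pos":[0,0,0],"yaw":0},{"fingers":0,"delta_pos":[0,0,0],"yaw":0},{"fingers":0,"delta_pos":[0,0,0],"yaw":0}]'
python3 - <<'E'
from h import *
save('wrist','w14.png');f=save('top','top14.png')
im=cv2.imread('pics/top14.png')[165:285,160:370]; cv2.imwrite('pics/top14c.png',cv2.resize(im,None,fx=3.8,fy=3.8,interpolation=cv2.INTER_CUBIC))
f=save('scene','s14.png'); g=cv2.imread('pics/s14.png'); hsv=cv2.cvtColor(g,cv2.COLOR_BGR2HSV)
m=cv2.inRange(hsv,(0,200,110),(6,255,255))|cv2.inRange(hsv,(174,200,110),(180,255,255)); mm=np.zeros_like(m); mm[270:310,210:262]=m[270:310,210:262]
p=np.argwhere(mm)[:,::-1].astype(np.float32); r=cv2.minAreaRect(p); print('red rect',len(p),r)
o=np.array([446,33,0]);yw=np.radians(3.8);X=np.array([np.cos(yw),np.sin(yw),0]);Y=np.array([-np.sin(yw),np.cos(yw),0])
for a in(.82,.86,.9,.94,.97):
  th=.45-a; print(a,proj(f,o-31*X-115*np.cos(th)*Y+np.array([0,0,118+115*np.sin(th)])).round(1))
s=get_state(); print(s['wrist_force'].round(1),s['ee_pos'].round(1))
E
```

```text
t: 25.0
ee_pos: [423.2, -72.5, 62.2]
tool_rot: [3.141, -0.001, 1.637]
wrist_force: [-0.0, -0.1, 8.3]
gripper_width: 0.005
red rect 23 ((238.058837890625, 289.7353210449219), (5.820855140686035, 29.83188247680664), 75.96376037597656)
0.82 [237.  289.6]
0.86 [236.6 290.9]
0.9 [236.2 292. ]
0.94 [235.7 293. ]
0.97 [235.4 293.7]
[0.4 1.3 7.7] [423.2 -72.5  62.2]
```

View pics/w14.png

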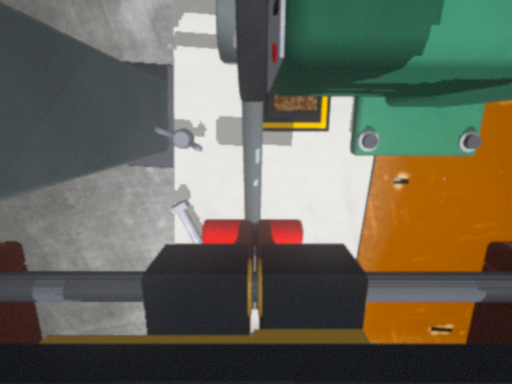

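View pics/top14c.png

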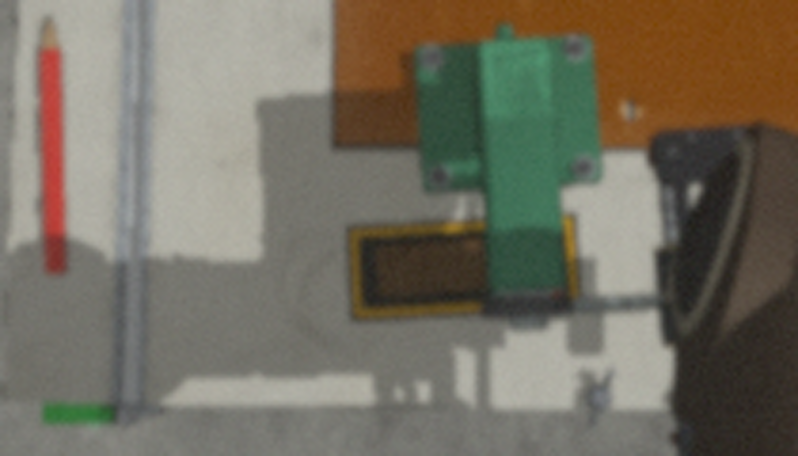

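The red mask caught only the lit strip, so it is unreliable. I check the lever angle by overlaying predicted bar outlines.

```bash
python3 - <<'E'
from h import *
f=save('scene','s15.png'); g=cv2.imread('pics/s15.png')
o=np.array([446,33,0]);yw=np.radians(3.8);X=np.array([np.cos(yw),np.sin(yw),0]);Y=np.array([-np.sin(yw),np.cos(yw),0])
S=9;x0,y0=205,262
outs=[]
def hull(ff,a):
  th=.45-a; c=o-31*X-115*np.cos(th)*Y+np.array([0,0,118+115*np.sin(th)])
  pts=[proj(ff,c+sx*X+9*(np.cos(t)*Y+np.array([0,0,np.sin(t)]))) for sx in(-32,32) for t in np.linspace(0,6.28,40)]
  return cv2.convexHull(np.array(pts,np.float32))
for a in(.8,.9):
  im=cv2.resize(g[y0:y0+50,x0:x0+55],None,fx=7,fy=7,interpolation=cv2.INTER_CUBIC)
  h=((hull(f,a)-[x0-.5,y0-.5])*7).astype(np.int32); cv2.polylines(im,[h],True,(255,255,0),1); outs.append(im)
cv2.imwrite('pics/ov.png',np.hstack(outs))
# reference: lever up
g0=cv2.imread('pics/scene0.png'); im=cv2.resize(g0[225:270,205:265],None,fx=7,fy=7,interpolation=cv2.INTER_CUBIC)
cv2.polylines(im,[((hull(f,0)-[204.5,224.5])*7).astype(np.int32)],True,(255,255,0),1); cv2.imwrite('pics/ov0.png',im)
E
```

```text
(no output)
```

View pics/ov.png

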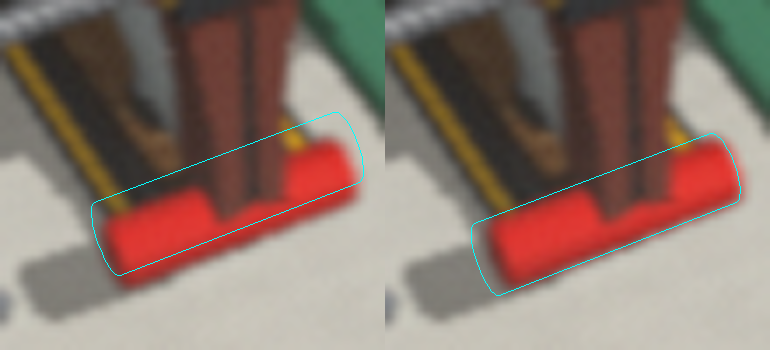

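View pics/ov0.png

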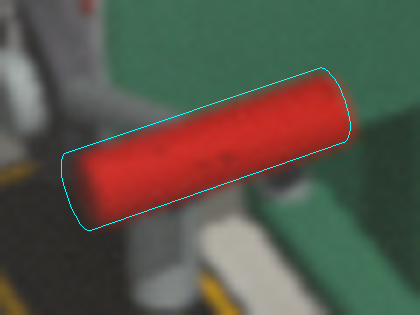

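The 0.90 outline coincides with the bar, and the lever-up reference overlay validates the method. The slip is still centred in the outline and the bystanders are unmoved, so I hand in.

```bash
python3 - <<'E'
from h import *
s=get_state(); print(s['t'],s['wrist_force'].round(1)); print(job_done())
E
```

```text
25.2 [ 0.1 -0.3  8. ]
the job is handed in; nothing more can be done
None
```

I slid the slip flat along the bench into the yellow outline and let it go. I then pushed the lever with shut fingertips to its third position and handed the job in while still holding it there, at 25.2 s of the 48 s allowed. `job_done()` gives no verdict, so what follows is only what my own checks showed.

**Last checks**
- **Slip:** just after release the wrist view put its centre within about 1–3 mm of the bed centre along the outline, and centred across it. It is aligned to within a few degrees. The top view taken with the lever down shows it unchanged in the outline.
- **Lever:** the predicted bar outline for 0.90 rad matches the handle in the scene view, with a steady push of about 8 N.
- **Pad force:** I could not measure it. That the pad presses the slip follows only from the lever angle.
- **Bystanders:** I sent the arm nowhere near the beech block or the pencil. The pencil looks unmoved in the last top view, but that crop leaves out the block and I did not measure it again.

**What failed or disagreed**
- **First two grasps:** the fingers closed above the slip without touching it. The pictures showed the fingertips about 17 mm behind the reported TCP, although `tip_reach` says 19 mm ahead. I lowered in small force-checked steps until the grip stopped at 33 mm, and used the corrected height for the handle too.
- **Lever angle by red-colour fit:** this caught only the lit strip of the bar, so I discarded it and used the outline overlay instead.

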